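# Ease the lid of a paint tin loose

### The job

Get the closed paint tin ready for the class: take the lid opener from the cardboard, set its blade under the edge of the lid over the tin's rim and lever the lid loose, until its edge on that side stands at least 5 mm up. Leave the loosened lid sitting on its tin and lay the opener flat on the sheet of cardboard again. Leave the other things where they are.

Things in the scene. Friction and masses are not known exactly. Their poses are not given: they have to be found in the camera images.
- tin: The closed 1 litre round steel tin with a paper label, 107 mm in diameter (111 mm over its rolled rim), 130 mm high, standing fixed in one well of a wooden tote. Origin: centre of its underside, 10 mm above the table; z up. The tin in the other well, 124 mm away centre to centre, is alike but open, with no lid. Either tin may be in either well, and the tote's yaw varies.
- tin_top (a point): On the closed tin's axis at the height of the rim's top, 140 mm above the table. The rim, the fulcrum, is a round bead 5 mm thick, its crest at radius 53 mm. Inside it is a groove from radius 50.5 to 37 mm, floor 10 mm below the rim. At radius 34 to 37 mm stands the neck, as high as the rim, in which the lid is pressed; it stops a blade pushed in under the lid's edge.
- lid: The closed tin's steel lid: edge 90 mm in diameter and 4 mm thick, over a plug 66 mm in diameter that reaches 6 mm into the neck. Origin: centre of the edge's underside; pressed home this is level with the rim's top. The springy neck grips it: some 20 N lift it at the edge, under 5 N at the opener's handle. It stays where lifted to; an edge raised 5 mm means the origin is over 2 mm up.
- opener: Lid opener: a straight tool 200 mm long, square wooden handle (105 mm long, 22 mm wide and high) and narrow flat steel blade. Origin: on its axis in the handle (handle from x = -60 to +45 mm), 11 mm above what it lies on; x to the blade's end, z up, square to the blade. Shank 11 mm wide, 5 mm thick, to x = 115 mm; last 25 mm 16 mm wide, 2.2 mm thick. About 120 g, balanced near x = 20 mm.
- opener_tip (a point): Middle of the blade's end, on the opener's axis 140 mm ahead of its origin. Sloping 30 to 40 degrees down, the blade passes over the tin's rim and under the lid's edge, with 1.5 to 2.3 mm to spare, until it meets the neck: 16 mm inside the rim's crest, 8 mm under the lid. Pressing the handle down to about 25 degrees below level then lifts that edge 7 to 9 mm.
- cardboard: Folded sheet of brown cardboard, 320 x 230 mm and 6 mm thick, fixed on the table; the opener and the filling knife lie on it side by side about 100 mm apart, blades away from the robot. Origin: centre of its underside; x along its long side, y along its short side, z up.
- tote: Plywood tote screwed to the table, 134 x 258 mm, walls 45 mm high, with two square wells side by side along its y, one tin in each. Origin: centre of its underside.
- knife: Filling knife, a bystander beside the opener: the same wooden handle, but a blade 45 mm wide, 190 mm long in all. Origin as the opener's.
- brush: Flat paint brush, a bystander, 210 mm long, lying on the table left of the tins, nearer the robot. Origin under its ferrule.
- spare_lid: The open tin's lid, a bystander, lying on the table left of the tins; 90 mm in diameter.
- glue: White glue bottle with a spout, a bystander, 165 mm high, standing left of the tins.
Not all that is in view belongs to the job. What is shaped like the lid but orange or pink is not meant.

How it is judged:
By the outcome, as a careful person would: the job done as asked, in the order asked, and still so for the second after the job is handed in, with the robot touching nothing.
It also fails if it takes over 67 s, if anything falls off the work surface, if the arm or the gripper's body presses on something with over 40 N, if the wrist force passes 120 N, or if a joint passes its speed limit or range.

### The arm

A 6-joint arm with a two-finger parallel gripper is mounted at the origin on the work surface. World frame = base frame: x ahead of the robot, y to its left, z up, the work surface at z = 0. Lengths are in mm, angles in rad, forces in N, time in s.
With the tool pointing down it reaches from about 400 to 925 mm from the base axis. Payload 12.5 kg.
Tool frame: the origin (TCP) lies at the very end of the fingers, on their centre line; the grasp point (between the pads) lies 19 mm behind it; z points along the fingers, y is the direction in which the jaws open and shut (so a half turn about z gives the same grasp; the last joint's range is limited). The gripper opens to 95 mm and grips with 3 to 60 N. Pads are 20 mm wide; open, the fingers measure 119 mm over their backs; the gripper's body (75 mm by 180 mm) begins 59 mm behind the grasp point.
Start: joints at [-1.418, 0.491, 1.559, -0, 1.092, -0.106], TCP at [159.973, -604.198, 214.661] pointing down, gripper open.
Joint ranges: [-3.1, 3.1], [-0.84, 2.19], [0.05, 2.79], [-1.13, 4.28], [0.06, 2.93], [-2.69, 2.69]. Speed limits (rad/s): [2.22, 2.22, 2.79, 3.14, 3.14, 3.14].

### API

Orientations are given as [roll, pitch, yaw] about the fixed x, y, z axes, in that order (R = Rz(yaw) Ry(pitch) Rx(roll)).
In Python, from cell import env gives the robot as it stands.
- The arm moves only by the shell command python3 -m pendant 'ROWS'. ROWS is JSON, a list that holds one entry, the list of rows, each a list of 5 numbers: the opening, from 0 (shut) to 1 (fully open), then the shift along the tool's x, y, z in m, then the turn about the tool's z in rad. A call has exactly 8 rows; each row is the pose to reach, as a shift and turn from the pose commanded when the call began, along the tool's axes at that moment; what a row does not reach only later rows make up. A row lasts 1/10 s, in which the tool goes at most 50 mm and 8.59 degrees, less where a joint would pass 70% of its speed; a pose out of reach is approached as far as the arm can. A call with a gripper value outside its range is refused whole. The fingers move at their own pace and stop on an object; the grip force is fixed at half the most. Time passes only in rows, so rows that repeat a pose let the fingers close, or fill a call up. It gives the time, the measured TCP pose, the force and the opening at its end, in the units of the state.
- env.state(): the state, without advancing time (a new reading comes with each control period).
- env.read_camera(name): name is "scene" or "top"; returns a dict with "image" (384x512x3 uint8, blue, green, red), "range_z" (384x512 float32, mm along the optical axis (not along the pixel's ray), 0 where there is no reading), "fx", "fy", "cx", "cy" (pixels), "rvec" (rotation vector, rad) and "tvec" (3), from world to camera coordinates, as OpenCV has them. Camera axes: x right, y down, z forward; pixel columns grow to the right and rows downward; lengths in mm; the calibration is good to about 2 mm. A picture is of the moment at which its call begins.
- env.job_done(): hands the job in, once; it reports no verdict.
The state is a dict: "t": time; "joints": joint angles; "qvel": joint speeds; "tau": joint torques, N m; "eef_pos": TCP position; "tcp_rot": TCP orientation; "ft_force": force on the tool from outside, world axes, zero at the start; "moment": the same for the moment, N m; "opening": opening from 0.0 (shut) to 1.0 (fully open).
Only numpy, scipy, OpenCV 4.12 (cv2) and the standard library are available. Lean on these libraries where they do the work, as an engineer would, in place of code of your own. Each camera call takes 0.05 s, during which the arm holds its last target. There are 200 camera calls.

## Working session

There is one attempt and no reset: what is moved stays moved. The work goes in short steps, Python scripts to look and compute and a shell command to move; the robot and the scene stay as the last step left them, time stands still between calls to the robot, and variables do not carry over. Pictures are saved under pics/ and viewed, about 8 in all and at most 12, crops included, and the job is handed in when it is done.

```bash
mkdir -p pics; ls
cat > h.py <<'E'
import numpy as np, cv2
from cell import env
def cam(n):
    c=env.read_camera(n); R,_=cv2.Rodrigues(np.array(c['rvec'],float)); c['R']=R; c['t']=np.array(c['tvec'],float).ravel(); return c
def ray(c,u,v,z):
    d=np.array([(u-c['cx'])/c['fx'],(v-c['cy'])/c['fy'],1]); o=-c['R'].T@c['t']; w=c['R'].T@d
    return o+w*(z-o[2])/w[2]
def cloud(c):
    v,u=np.indices(c['range_z'].shape); Z=c['range_z']
    P=np.stack([(u-c['cx'])/c['fx']*Z,(v-c['cy'])/c['fy']*Z,Z],-1)
    W=(P-c['t'])@c['R']; W[Z==0]=np.nan; return W
def proj(c,p):
    q=c['R']@np.array(p,float)+c['t']; return c['fx']*q[0]/q[2]+c['cx'],c['fy']*q[1]/q[2]+c['cy']
E
python3 - <<'E'
from h import *
for n in('scene','top'):
    c=cam(n); cv2.imwrite(f'pics/{n}0.png',c['image']); np.savez(f'{n}0.npz',**c)
    print(n,(-c['R'].T@c['t']).round(), c['fx'])
print(env.state())
E
```

```text
pics
scene [877. 600. 804.] 395.6284878234135
top [ 471.    6. 1194.] 370.0450288863933
{'t': 0.1, 'joints': array([-1.41760686e+00,  4.91457334e-01,  1.55938752e+00, -1.33671095e-05,
        1.09173746e+00, -1.05627718e-01]), 'qvel': array([ 0.00020585, -0.00212225, -0.00039609, -0.00053407,  0.0006042 ,
       -0.00041573]), 'tau': array([ 4.39999101e-03, -6.13622832e+01, -2.58608204e+01,  6.94535323e-02,
        4.69697441e-02, -6.04977913e-05]), 'eef_pos': array([ 159.92830293, -603.9587113 ,  214.14659576]), 'tcp_rot': array([-3.14060726e+00, -9.25506758e-05,  2.58823305e-01]), 'ft_force': array([-0.5130218 ,  0.07881443, -0.65602528]), 'moment': array([-0.02040939,  0.00901798, -0.00779349]), 'opening': 0.9982621632003199}
```

View pics/scene0.png

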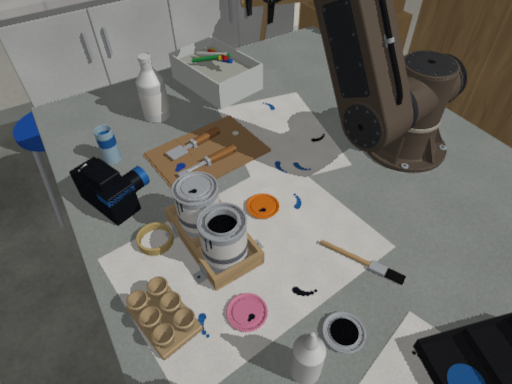

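View pics/top0.png

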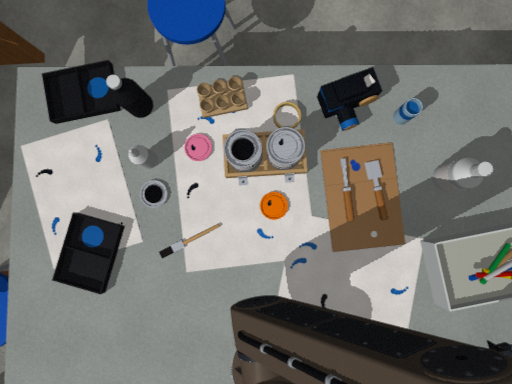

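```bash
cat > m.py <<'E'
from h import *
def load(n): 
    return dict(np.load(n))
c=load('top0.npz'); W=cloud(c); im=c['image']
hsv=cv2.cvtColor(im,cv2.COLOR_BGR2HSV)
# tins from top: points above 125 mm
for n in('top0.npz','scene0.npz'):
    d=load(n); P=cloud(d); x,y,z=P[...,0],P[...,1],P[...,2]
    for nm,y0 in(('closed',-77),('open',47)):
        m=(z>128)&(z<150)&(np.hypot(x-600,y-y0)<75)&np.isfinite(z)
        q=P[m]; (cx,cy),r=cv2.minEnclosingCircle(q[:,:2].astype(np.float32))
        print(n,nm,m.sum(),'c',round(cx,1),round(cy,1),'r',round(r,1),'zpct',np.percentile(q[:,2],[5,50,95]).round(1))
# opener handle: orange-brown saturated, on cardboard region
roi=np.zeros(im.shape[:2],np.uint8); roi[150:240,325:400]=1
m=((hsv[...,0]>4)&(hsv[...,0]<14)&(hsv[...,1]>150)&(roi>0)).astype(np.uint8)
n,l,s,ce=cv2.connectedComponentsWithStats(m)
for i in range(1,n):
    if s[i,4]>60:
        ys,xs=np.where(l==i); p=np.array([ray(c,u,v,28)[:2] for u,v in zip(xs,ys)])
        mu=p.mean(0); (vx,vy,_,_)=cv2.fitLine(p.astype(np.float32),2,0,.01,.01).ravel()
        t=(p-mu)@[vx,vy]; print('handle',s[i],mu.round(1),'yaw',np.degrees(np.arctan2(vy,vx)).round(1),'len',t.min().round(),t.max().round(), np.nanmedian(W[l==i][:,2]).round(1))
print('hsv handle',hsv[205,348],hsv[195,348],'card',hsv[220,370])
crop=cv2.resize(im[85:265,170:420],None,fx=3.2,fy=3.2,interpolation=cv2.INTER_CUBIC); cv2.imwrite('pics/crop0.png',crop)
E
python3 m.py
```

```text
top0.npz closed 348 c 651.9 -52.0 r 45.9 zpct [129.4 141.2 145.6]
top0.npz open 289 c 627.9 45.8 r 67.6 zpct [128.7 134.3 142.4]
scene0.npz closed 346 c 652.3 -51.5 r 44.8 zpct [131.5 141.9 145.3]
scene0.npz open 512 c 629.0 45.5 r 68.2 zpct [129.2 135.1 141.8]
hsv handle [ 14 177 144] [ 14 178 129] card [ 16 130  98]
```

View pics/crop0.png

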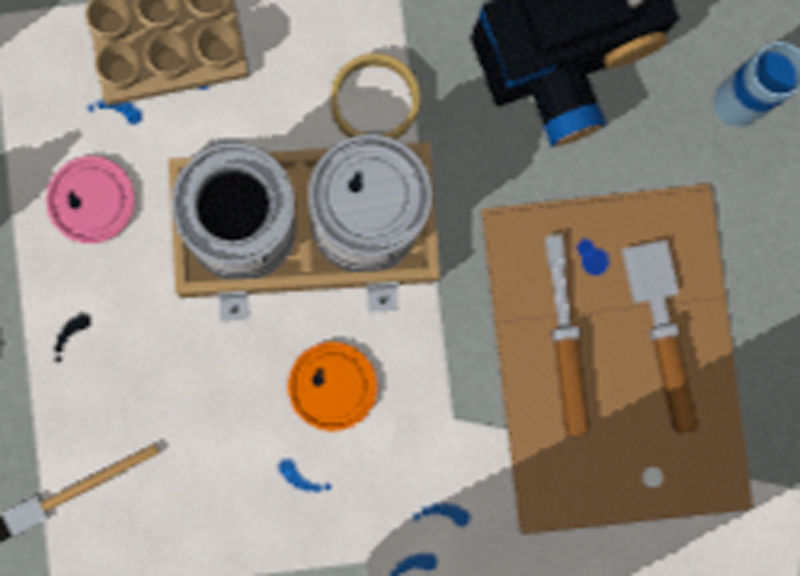

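```bash
cat > m2.py <<'E'
from m import *
print('----')
from scipy.optimize import least_squares
for nme in('top0.npz','scene0.npz'):
    d=load(nme); P=cloud(d); x,y,z=P[...,0],P[...,1],P[...,2]
    for nm,(x0,y0) in(('closed',(640,-72)),('open',(634,52))):
        for k in range(4):
            r=np.hypot(x-x0,y-y0); m=(z>136)&(z<150)&(r<61); q=P[m]
            (x0,y0),R=cv2.minEnclosingCircle(q[:,:2].astype(np.float32))
        print(nme,nm,m.sum(),round(x0,1),round(y0,1),round(R,1))
    L=P[(z>142.5)&(z<150)&(np.hypot(x-640,y+72)<70)]; (a,b),R=cv2.minEnclosingCircle(L[:,:2].astype(np.float32)); print(nme,'lid',len(L),a,b,R,np.median(L[:,2]))
for hi,(u0,u1) in {'opener':(335,362),'knife':(366,395)}.items():
  m=np.zeros(im.shape[:2],bool); m[185:225,u0:u1]=1
  m&=(hsv[...,0]>8)&(hsv[...,0]<19)&(hsv[...,1]>155)
  n,l,s,ce=cv2.connectedComponentsWithStats(m.astype(np.uint8)); i=1+s[1:,4].argmax()
  ys,xs=np.where(l==i); p=np.array([ray(c,u,v,28)[:2] for u,v in zip(xs,ys)])
  mu=p.mean(0); vx,vy=cv2.fitLine(p.astype(np.float32),2,0,.01,.01).ravel()[:2]
  if vx<0: vx,vy=-vx,-vy
  t=(p-mu)@[vx,vy]; w=(p-mu)@[-vy,vx]; print(hi,s[i],mu.round(1),'yaw',np.degrees(np.arctan2(vy,vx)).round(1),'t',t.min().round(),t.max().round(),'w',w.min().round(),w.max().round(),'z',np.nanmedian(W[l==i][:,2]).round(1))
# tip from crop px (555,235), rear of handle (577,433)
f=lambda a,b:(a/3.2+170-.5,b/3.2+85-.5)
print('tip',ray(c,*f(555,235),17).round(1),'rear',ray(c,*f(577,433),28).round(1),'ferrule',ray(c,*f(566,328),28).round(1))
E
python3 m2.py | sed -n '/----/,$p'
```

```text
----
top0.npz closed 974 678.8 -40.9 55.7
top0.npz open 173 639.8 51.6 60.5
top0.npz lid 293 670.3692626953125 -47.318992614746094 53.063446044921875 144.04391820415302
scene0.npz closed 1103 677.3 -38.7 56.9
scene0.npz open 298 635.9 52.1 60.6
scene0.npz lid 386 668.3341674804688 -45.681697845458984 46.88694381713867 143.80876076292515
opener [344 192  10  29 204] [ 508.1 -241.9] yaw 6.3 t -45.0 45.0 w -11.0 11.0 z 26.7
knife [375 191  13  29 205] [ 511.  -343.7] yaw 12.0 t -45.0 45.0 w -11.0 12.0 z 26.8
tip [ 661.7 -229.1   17. ] rear [ 464.6 -246.    28. ] ferrule [ 567.6 -236.6   28. ]
```

```bash
cat > m3.py <<'E'
from m import *
print('----')
for nme in('top0.npz','scene0.npz'):
    d=load(nme); P=cloud(d); x,y,z=P[...,0],P[...,1],P[...,2]
    for nm,(x0,y0) in(('closed',(678,-40)),('open',(690,83))):
        for k in range(6):
            r=np.hypot(x-x0,y-y0); m=(z>136)&(z<150)&(r<61); q=P[m]
            (x0,y0),R=cv2.minEnclosingCircle(q[:,:2].astype(np.float32))
        print(nme,nm,m.sum(),round(x0,1),round(y0,1),round(R,1))
    L=P[(z>142.3)&(z<150)&(np.hypot(x-678,y+40)<52)]; (a,b),R=cv2.minEnclosingCircle(L[:,:2].astype(np.float32)); print(nme,'lid',len(L),a,b,R,np.median(L[:,2]))
    # tall obstacles map near path
    for lo,hi in((20,60),(60,400)):
        m=((z>lo)&(z<hi)&(x>350)&(x<950)&(y>-450)&(y<450)).astype(np.uint8)
        n,l,s,ce=cv2.connectedComponentsWithStats(m)
        for i in range(1,n):
            if s[i,4]>40: q=P[l==i]; print(nme,lo,q.min(0).round(),q.max(0).round())
E
python3 m3.py | sed -n '/----/,$p'
```

```text
----
top0.npz closed 974 678.8 -40.9 55.7
top0.npz open 288 671.2 82.7 55.5
top0.npz lid 420 676.1665649414062 -43.90192794799805 48.708953857421875 143.97605614517283
top0.npz 20 [804.  78.  20.] [918. 234.  59.]
top0.npz 20 [798. 386.  20.] [871. 449.  60.]
top0.npz 20 [ 745. -270.   20.] [ 868. -149.   60.]
top0.npz 20 [ 824. -332.   22.] [ 843. -256.   60.]
top0.npz 20 [761. -96.  20.] [846.  -9.  31.]
top0.npz 20 [ 774. -435.   20.] [ 820. -394.   60.]
top0.npz 20 [ 600. -112.   21.] [750. 149.  60.]
top0.npz 20 [699. 133.  39.] [734. 152.  49.]
top0.npz 20 [631. 368.  20.] [684. 407.  60.]
top0.npz 20 [ 464. -260.   20.] [ 587. -227.   34.]
top0.npz 20 [ 467. -364.   20.] [ 571. -324.   34.]
top0.npz 60 [ 747. -332.   60.] [ 925. -149.  137.]
top0.npz 60 [798. 386.  61.] [879. 450. 225.]
top0.npz 60 [ 774. -446.   60.] [ 826. -394.  114.]
top0.npz 60 [624. -94.  60.] [732.  13. 151.]
top0.npz 60 [616.  30.  61.] [724. 137. 146.]
top0.npz 60 [631. 368.  60.] [689. 426. 167.]
scene0.npz closed 1103 677.3 -38.7 56.9
scene0.npz open 518 670.4 83.4 56.1
scene0.npz lid 585 678.1929321289062 -43.258094787597656 50.66085433959961 143.82185953841366
scene0.npz 20 [ 465. -361.   20.] [ 578. -323.   33.]
scene0.npz 20 [ 775. -421.   20.] [ 825. -391.   60.]
scene0.npz 20 [ 463. -259.   20.] [ 571. -225.   32.]
scene0.npz 20 [ 744. -224.   32.] [ 791. -205.   60.]
scene0.npz 20 [ 795. -303.   20.] [ 925. -146.   60.]
scene0.npz 20 [ 599. -105.   20.] [749. 155.  60.]
scene0.npz 20 [756. -96.  20.] [843.  -4.  28.]
scene0.npz 20 [800.  83.  20.] [921. 242.  59.]
scene0.npz 20 [644. 382.  20.] [690. 430.  60.]
scene0.npz 60 [ 773. -449.   61.] [ 826. -391.  113.]
scene0.npz 60 [ 746. -332.   60.] [ 924. -146.  135.]
scene0.npz 60 [615. -94.  60.] [733. 140. 148.]
scene0.npz 60 [630. 370.  60.] [690. 430. 167.]
```

```bash
cat > go.py <<'E'
import sys; from h import *
from scipy.spatial.transform import Rotation as Ro
# usage: go.py x y z yaw -> shifts (tool axes, m) from measured pose
a=[float(v) for v in sys.argv[1:5]]; s=env.state(); R=Ro.from_euler('xyz',s['tcp_rot']).as_matrix()
yaw=np.arctan2(R[1,0],R[0,0]); d=R.T@(np.array(a[:3])-s['eef_pos'])/1000
print('t',round(s['t'],2),'pos',s['eef_pos'].round(1),'yaw',yaw.round(3),'j',s['joints'].round(2)); print('shift',d.round(4),'turn',round(yaw-a[3],3))
E
python3 -m pendant '[[[1,0.35,-0.2,0,0.163],[1,0.35,-0.2,0,0.163],[1,0.35,-0.2,0,0.163],[1,0.35,-0.2,0,0.163],[1,0.35,-0.2,0,0.163],[1,0.35,-0.2,0,0.163],[1,0.35,-0.2,0,0.163],[1,0.35,-0.2,0,0.163]]]'; python3 go.py 528 -239.5 60 0.096
```

```text
t: 0.9
eef_pos: [446.0, -321.7, 214.5]
tcp_rot: [-3.141, 0.0, 0.096]
ft_force: [0.6, -0.4, -0.3]
opening: 1.0
t 0.9 pos [ 446.  -321.7  214.5] yaw 0.096 j [-0.75  0.38  1.74 -0.    1.01  0.73]
shift [ 0.0895 -0.074   0.1545] turn -0.0
```

```bash
python3 -m pendant '[[[1,0.089,-0.074,0.08,0],[1,0.089,-0.074,0.08,0],[1,0.089,-0.074,0.08,0],[1,0.089,-0.074,0.12,0],[1,0.089,-0.074,0.15,0],[1,0.089,-0.074,0.18,0],[1,0.089,-0.074,0.204,0],[1,0.089,-0.074,0.204,0]]]'
python3 - <<'E'
from h import *
c=cam('top'); a=c['image'][130:250,300:420]; s=cam('scene'); b=s['image'][90:240,130:330]
cv2.imwrite('pics/g1.png',np.hstack([cv2.resize(a,(400,400)),cv2.resize(b,(400,400))]))
E
python3 go.py 528 -239.5 9 0.096
```

```text
t: 1.7
eef_pos: [525.8, -240.8, 8.2]
tcp_rot: [-3.14, 0.003, 0.096]
ft_force: [0.3, -0.0, -0.0]
opening: 1.002
t 1.8 pos [ 526.2 -241.2   10. ] yaw 0.096 j [-0.54  0.7   1.84 -0.    0.6   0.93]
shift [ 0.002  -0.0015  0.001 ] turn -0.0
```

View pics/g1.png

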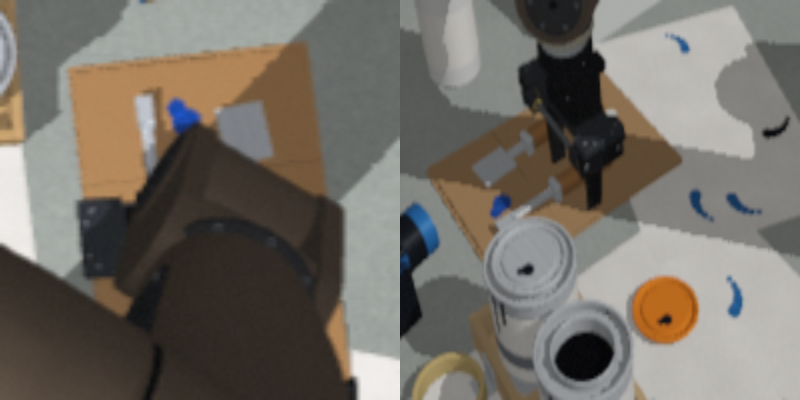

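The fingers straddle the opener's handle (scene crop about (575,175)). The knife lies clear. Next I close, then lift.

```bash
python3 -m pendant '[[[0.1,0,0,0,0],[0.1,0,0,0,0],[0.1,0,0,0,0],[0.1,0,0,0,0],[0.1,0,0,0,0],[0.1,0,0,0,0],[0.1,0,0,0,0],[0.1,0,0,0,0]]]'; python3 -m pendant '[[[0.1,0,0,-0.03,0],[0.1,0,0,-0.07,0],[0.1,0,0,-0.11,0],[0.1,0,0,-0.15,0],[0.1,0,0,-0.19,0],[0.1,0,0,-0.22,0],[0.1,0,0,-0.22,0],[0.1,0,0,-0.22,0]]]'
python3 - <<'E'
from h import *
s=cam('scene'); b=s['image'][40:240,120:340]
cv2.imwrite('pics/g2.png',cv2.resize(b,(660,600)))
E
python3 go.py 671 184 200 1.57
```

```text
t: 2.6
eef_pos: [526.4, -241.3, 10.6]
tcp_rot: [3.141, -0.0, 0.096]
ft_force: [-0.5, 0.4, 0.6]
opening: 0.386
t: 3.4
eef_pos: [526.3, -241.2, 230.8]
tcp_rot: [3.141, -0.001, 0.096]
ft_force: [-0.1, -0.4, -0.4]
opening: 0.104
t 3.45 pos [ 526.  -241.1  229.9] yaw 0.096 j [-0.54  0.41  1.66 -0.    1.08  0.93]
shift [ 0.185  -0.4093  0.0299] turn -1.474
```

View pics/g2.png

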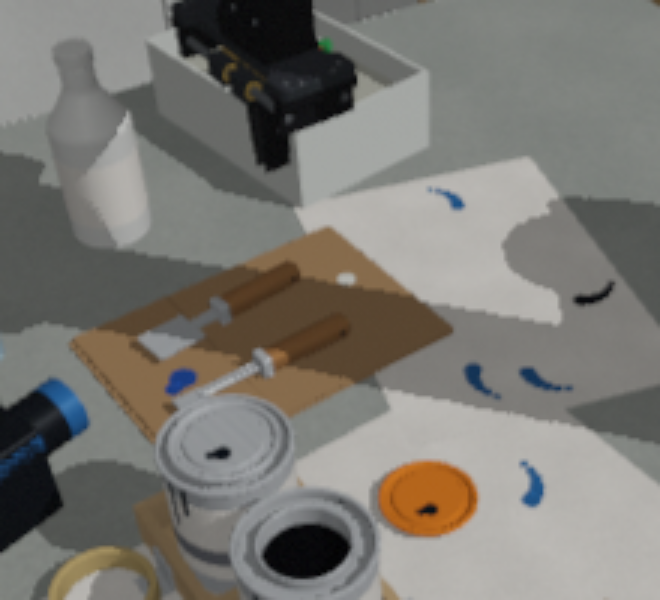

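The fingers were still closing when I lifted, so the opener stayed on the cardboard. I'll reopen and repeat with a longer close.

```bash
python3 -m pendant '[[[0.6,0.001,0,0,0],[0.6,0.001,0,0.02,0],[0.6,0.001,0,0.05,0],[0.6,0.001,0,0.08,0],[0.6,0.001,0,0.11,0],[0.6,0.001,0,0.13,0],[0.6,0.001,0,0.15,0],[0.6,0.001,0,0.15,0]]]'; python3 go.py 527 -240.5 10 0.096
```

```text
t: 4.25
eef_pos: [526.0, -240.4, 77.3]
tcp_rot: [-3.138, 0.005, 0.096]
ft_force: [0.6, -0.4, -0.1]
opening: 0.593
t 4.25 pos [ 526.  -240.4   77.3] yaw 0.096 j [-0.54  0.6   1.8  -0.    0.75  0.93]
shift [0.0013 0.0004 0.0673] turn -0.0
```

```bash
python3 -m pendant '[[[0.6,0.001,0,0.035,0],[0.6,0.001,0,0.07,0],[0.6,0.001,0,0.07,0],[0.1,0.001,0,0.07,0],[0.1,0.001,0,0.07,0],[0.1,0.001,0,0.07,0],[0.1,0.001,0,0.07,0],[0.1,0.001,0,0.07,0]]]' && python3 -m pendant '[[[0.1,0,0,0,0],[0.1,0,0,0,0],[0.1,0,0,0,0],[0.1,0,0,0,0],[0.1,0,0,-0.01,0],[0.1,0,0,-0.02,0],[0.1,0,0,-0.03,0],[0.1,0,0,-0.03,0]]]'
```

```text
t: 5.05
eef_pos: [528.6, -241.2, 11.2]
tcp_rot: [3.141, -0.001, 0.096]
ft_force: [-0.5, -1.0, 1.1]
opening: 0.235
t: 5.85
eef_pos: [529.1, -241.5, 42.4]
tcp_rot: [3.14, -0.002, 0.096]
ft_force: [-1.0, -0.4, -2.1]
opening: 0.228
```

```bash
python3 -m pendant '[[[0.1,0,0,-0.05,0],[0.1,0,0,-0.1,0],[0.1,0,0,-0.15,0],[0.1,0,0,-0.19,0],[0.1,0.03,-0.04,-0.19,-0.15],[0.1,0.05,-0.08,-0.19,-0.3],[0.1,0.07,-0.12,-0.19,-0.45],[0.1,0.09,-0.16,-0.19,-0.6]]]'
python3 - <<'E'
from h import *
s=cam('scene');np.savez('s3.npz',**s); cv2.imwrite('pics/g3.png',s['image'])
E
python3 go.py 671 190 232 1.57
```

```text
t: 6.65
eef_pos: [602.9, -71.5, 230.7]
tcp_rot: [3.142, 0.0, 0.702]
ft_force: [1.0, -0.6, -1.5]
opening: 0.228
t 6.7 pos [604.5 -66.2 230.6] yaw 0.714 j [-0.22  0.45  1.58  0.    1.11  0.64]
shift [ 0.218  -0.1501 -0.0009] turn -0.856
```

View pics/g3.png

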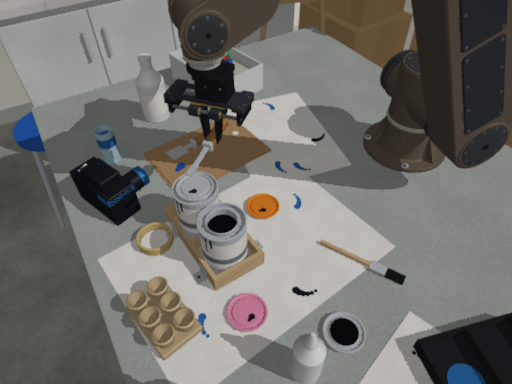

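```bash
cat > tilt.py <<'E'
from h import *
def tilt(c,s,zlo=-130,zhi=110):
    yaw=s['tcp_rot'][2]; P=cloud(c).reshape(-1,3)-s['eef_pos']
    t=P[:,:2]@[np.cos(yaw),np.sin(yaw)]; w=P[:,:2]@[-np.sin(yaw),np.cos(yaw)]
    m=(np.abs(w)<12)&(t>55)&(t<150)&(P[:,2]>zlo)&(P[:,2]<zhi)
    t,z,w=t[m],P[m,2],w[m]
    if len(t)<8: return print('few',len(t))
    # robust line
    pt=np.c_[t,z].astype(np.float32); vx,vz,x0,z0=cv2.fitLine(pt,cv2.DIST_HUBER,0,.01,.01).ravel()
    res=(t-x0)*vz-(z-z0)*vx; k=np.abs(res)<6
    vx,vz,x0,z0=cv2.fitLine(pt[k],cv2.DIST_HUBER,0,.01,.01).ravel()
    print('n',k.sum(),'/',len(t),'slope deg',np.degrees(np.arctan(vz/vx)).round(1),'z at t=0',(z0-x0*vz/vx).round(1),'t max',t[k].max().round(1),'zend',z[k][t[k].argmax()].round(1),'w',w[k].mean().round(1),'w far',w[k][t[k]>t[k].max()-20].mean().round(1))
if __name__=='__main__':
    s=env.state()
    for n in('scene','top'):
        c=cam(n); tilt(c,s)
E
python3 -c "
from tilt import *
tilt(dict(np.load('s3.npz')),env.state())"
```

```text
n 80 / 500 slope deg -83.6 z at t=0 824.1 t max 110.3 zend -109.1 w -0.9 w far -0.7
```

```bash
python3 -m pendant '[[[0.1,0.03,-0.04,0,-0.15],[0.1,0.07,-0.08,0,-0.3],[0.1,0.11,-0.11,0,-0.45],[0.1,0.15,-0.13,0,-0.6],[0.1,0.18,-0.15,0,-0.73],[0.1,0.218,-0.15,0,-0.86],[0.1,0.218,-0.15,0,-0.86],[0.1,0.218,-0.15,0,-0.86]]]'; python3 go.py 671 190 232 1.57; python3 tilt.py
```

```text
t: 7.5
eef_pos: [673.6, 182.0, 229.7]
tcp_rot: [-3.14, 0.0, 1.556]
ft_force: [-0.2, 0.4, -1.6]
opening: 0.228
t 7.5 pos [673.6 182.  229.7] yaw 1.556 j [ 0.17  0.59  1.34 -0.    1.22  0.18]
shift [ 0.0079 -0.0028 -0.0023] turn -0.014
n 325 / 325 slope deg -1.5 z at t=0 9.8 t max 132.9 zend 8.1 w 0.6 w far 1.1
n 10 / 10 slope deg 0.9 z at t=0 7.2 t max 100.3 zend 8.5 w -4.1 w far -4.1
```

```bash
python3 -m pendant '[[[0.1,0.002,0,0.03,0],[0.1,0.002,0,0.06,0],[0.1,0.002,0,0.078,0],[0.1,0.002,0,0.084,0],[0.1,0.002,0,0.089,0],[0.1,0.002,0,0.094,0],[0.1,0.002,0,0.099,0],[0.1,0.002,0,0.099,0]]]'; python3 tilt.py
```

```text
t: 8.4
eef_pos: [674.3, 183.9, 133.1]
tcp_rot: [3.14, -0.001, 1.555]
ft_force: [-0.7, 2.3, 2.5]
opening: 0.226
n 106 / 472 slope deg 77.9 z at t=0 -478.9 t max 104.7 zend -16.5 w -0.1 w far -0.2
few 0
```

```bash
sed -i 's/(P\[:,2\]>zlo)/(P[:,2]>max(zlo,30-s["eef_pos"][2]))/' tilt.py; python3 tilt.py; python3 -m pendant '[[[0.1,0,0,0.004,0],[0.1,0,0,0.008,0],[0.1,0,0,0.012,0],[0.1,0,0,0.016,0],[0.1,0,0,0.018,0],[0.1,0,0,0.018,0],[0.1,0,0,0.018,0],[0.1,0,0,0.018,0]]]'; python3 tilt.py
```

```text
n 282 / 282 slope deg -15.1 z at t=0 11.6 t max 128.8 zend -21.2 w -0.2 w far -0.1
few 0
t: 9.4
eef_pos: [674.3, 183.5, 114.1]
tcp_rot: [3.14, 0.0, 1.556]
ft_force: [0.9, 0.8, 4.7]
opening: 0.232
n 214 / 214 slope deg -36.4 z at t=0 13.5 t max 107.4 zend -63.0 w -0.1 w far -0.0
few 0
```

```bash
python3 -m pendant '[[[0.1,0,0,-0.05,0],[0.1,0,0,-0.1,0],[0.1,0,0,-0.146,0],[0.1,-0.03,-0.02,-0.146,0.14],[0.1,-0.06,-0.05,-0.146,0.28],[0.1,-0.09,-0.08,-0.146,0.42],[0.1,-0.12,-0.11,-0.146,0.56],[0.1,-0.15,-0.14,-0.146,0.7]]]'; python3 go.py 501 -40 250 0
```

```text
t: 10.3
eef_pos: [529.8, 34.8, 259.0]
tcp_rot: [-3.141, 0.001, 0.85]
ft_force: [1.1, -1.5, -1.4]
opening: 0.229
t 10.3 pos [529.8  34.8 259. ] yaw 0.85 j [-0.06  0.31  1.73 -0.    1.1   0.66]
shift [-0.0752  0.0277  0.009 ] turn 0.85
```

```bash
python3 -m pendant '[[[0.1,-0.02,0.006,0,0.14],[0.1,-0.04,0.014,0,0.28],[0.1,-0.06,0.02,0,0.42],[0.1,-0.072,0.026,0.005,0.56],[0.1,-0.072,0.026,0.015,0.7],[0.1,-0.072,0.026,0.025,0.85],[0.1,-0.072,0.026,0.03,0.85],[0.1,-0.072,0.026,0.03,0.85]]]'; python3 go.py 501 -40 222 0; python3 tilt.py
python3 - <<'E'
from h import *
c=cam('scene'); np.savez('s4.npz',**c); u,v=map(int,proj(c,(610,-40,160))); print(u,v)
cv2.imwrite('pics/g4.png',cv2.resize(c['image'][v-70:v+70,u-80:u+80],(800,700))[:600])
E
```

```text
t: 11.1
eef_pos: [503.6, -35.6, 228.8]
tcp_rot: [-3.141, 0.002, 0.01]
ft_force: [-0.2, 1.0, -0.5]
opening: 0.232
t 11.1 pos [503.6 -35.6 228.8] yaw 0.01 j [-0.2   0.31  1.83 -0.    1.01  1.36]
shift [-0.0027  0.0044  0.0068] turn 0.01
n 178 / 223 slope deg -35.5 z at t=0 11.6 t max 146.4 zend -87.5 w 0.3 w far -1.2
n 79 / 137 slope deg -36.9 z at t=0 16.5 t max 150.0 zend -90.3 w -1.2 w far -0.6
218 170
```

View pics/g4.png

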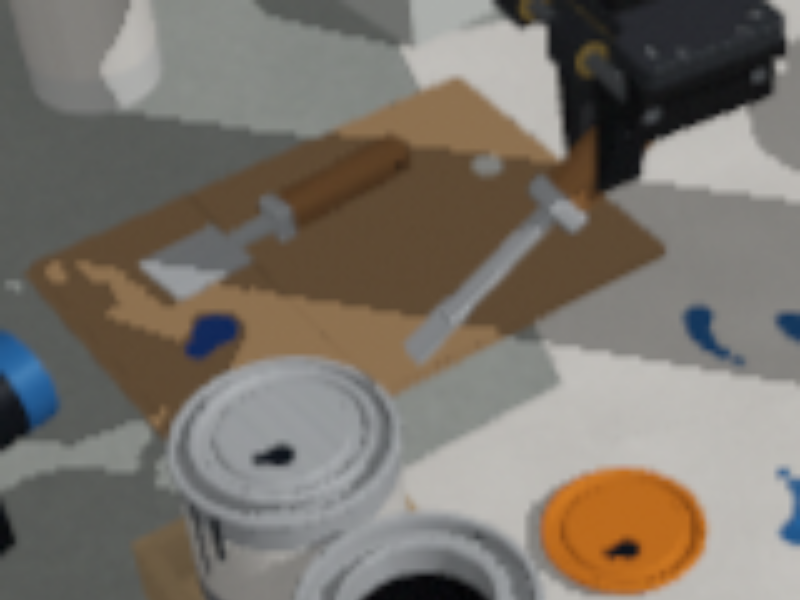

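```bash
cat > meas.py <<'E'
from h import *
s=env.state(); yaw=s['tcp_rot'][2]; h=np.array([np.cos(yaw),np.sin(yaw)]); nrm=np.array([-h[1],h[0]])
print('pos',s['eef_pos'].round(1),'yaw',round(yaw,3))
for n in('scene','top'):
    c=cam(n); W=cloud(c).reshape(-1,3); P=W-s['eef_pos']
    t=P[:,:2]@h; w=P[:,:2]@nrm
    m=(np.abs(w)<12)&(t>60)&(t<125)&(P[:,2]>-85)&(P[:,2]<20)&(np.abs(P[:,2]-12+.73*t)<9)
    a=m&(t<84); b=m&(t>90)
    for nm,k in(('shank',a),('blade',b)):
        if k.sum()>5:
            f=np.polyfit(t[k],P[k,2],1); print(n,nm,k.sum(),'slope',np.degrees(np.arctan(f[0])).round(1),'mean t',t[k].mean().round(1),'z',P[k,2].mean().round(2),'w',w[k].mean().round(2),'tmax',t[k].max().round(1))
    r=np.hypot(W[:,0]-678,W[:,1]+40); z=W[:,2]
    print(n,'lid top z',np.median(z[(r<30)]).round(2),'edge',np.median(z[(r>40)&(r<43)]).round(2),'max at rim',np.percentile(z[(r>51)&(r<55)],[50,90]).round(2))
    q=W[(z>137)&(z<150)&(r<60)]; (x0,y0),R=cv2.minEnclosingCircle(q[:,:2].astype(np.float32)); print(n,'tin c',round(x0,1),round(y0,1),round(R,1))
E
python3 meas.py
```

```text
pos [504.2 -35.6 229.9] yaw 0.009
scene shank 64 slope -34.3 mean t 72.2 z -39.81 w 1.01 tmax 83.6
scene blade 49 slope -29.8 mean t 98.5 z -58.41 w 0.79 tmax 107.2
scene lid top z 143.6 edge 143.8 max at rim [112.61 140.03]
scene tin c 677.6 -39.7 56.6
top blade 37 slope -31.7 mean t 99.7 z -58.55 w -1.09 tmax 108.7
top lid top z 143.16 edge 143.74 max at rim [131.52 140.99]
top tin c 678.7 -41.2 55.6
```

```bash
python3 -m pendant '[[[0.1,0,0.003,0.004,0],[0.1,0,0.006,0.008,0],[0.1,0,0.006,0.012,0],[0.1,0,0.006,0.012,0],[0.1,0,0.006,0.012,0],[0.1,0,0.006,0.012,0],[0.1,0,0.006,0.012,0],[0.1,0,0.006,0.012,0]]]'
python3 - <<'E'
from h import *
L=[]
for i in range(5): env.read_camera('top'); L.append(env.state()['eef_pos'])
print(np.mean(L,0).round(2),np.std(L,0).round(2))
E
python3 meas.py
```

```text
t: 12.15
eef_pos: [504.2, -41.6, 217.7]
tcp_rot: [3.141, -0.0, 0.006]
ft_force: [0.2, 0.3, -1.5]
opening: 0.23
[504.15 -41.64 217.67] [0.01 0.01 0.03]
pos [504.1 -41.6 217.7] yaw 0.006
scene shank 54 slope -33.8 mean t 72.5 z -39.4 w 1.44 tmax 83.7
scene blade 72 slope -41.0 mean t 106.5 z -65.42 w -0.37 tmax 124.3
scene lid top z 143.56 edge 143.36 max at rim [112.76 140.14]
scene tin c 677.5 -39.4 56.5
top blade 51 slope -40.1 mean t 106.5 z -64.71 w -0.78 tmax 123.8
top lid top z 143.0 edge 143.22 max at rim [129.5  141.22]
top tin c 678.5 -40.8 55.4
```

```bash
python3 -m pendant '[[[0.1,0.004,0,0.003,0],[0.1,0.008,0,0.006,0],[0.1,0.012,0,0.0085,0],[0.1,0.016,0,0.011,0],[0.1,0.018,0,0.0125,0],[0.1,0.02,0,0.014,0],[0.1,0.02,0,0.014,0],[0.1,0.02,0,0.014,0]]]'
python3 - <<'E'
from h import *
s=env.state(); print(s['eef_pos'].round(2),s['ft_force'].round(1))
c=cam('scene'); np.savez('s5.npz',**c); u,v=map(int,proj(c,(620,-40,140)))
a=cv2.resize(c['image'][v-40:v+40,u-50:u+50],(500,400))
c=cam('top');u,v=map(int,proj(c,(620,-40,140))); b=cv2.resize(c['image'][v-40:v+40,u-30:u+30],(300,400))
cv2.imwrite('pics/g5.png',np.hstack([a,b]))
E
```

```text
t: 13.3
eef_pos: [524.1, -41.5, 203.6]
tcp_rot: [3.142, 0.0, 0.006]
ft_force: [-0.4, 0.3, -1.6]
opening: 0.229
[524.11 -41.54 203.64] [-0.4  0.3 -1.6]
```

View pics/g5.png

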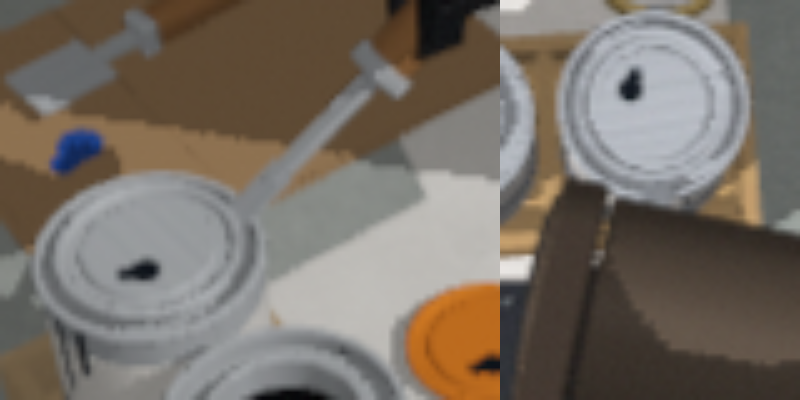

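The blade has crossed the rim and its end is just at the lid's edge (about (245,215) left, (665,190) right). No contact force yet, so I continue in.

```bash
python3 -m pendant '[[[0.1,0.002,0,0.0015,0],[0.1,0.004,0,0.0028,0],[0.1,0.006,0,0.004,0],[0.1,0.007,0,0.0047,0],[0.1,0.007,0,0.0047,0],[0.1,0.007,0,0.0047,0],[0.1,0.007,0,0.0047,0],[0.1,0.007,0,0.0047,0]]]'; python3 meas.py
```

```text
t: 14.2
eef_pos: [531.1, -41.5, 199.0]
tcp_rot: [3.141, -0.0, 0.006]
ft_force: [-0.2, 1.2, -1.6]
opening: 0.231
pos [531.1 -41.5 199. ] yaw 0.006
scene shank 62 slope -34.6 mean t 72.1 z -39.98 w 0.88 tmax 84.0
scene blade 43 slope -17.4 mean t 96.7 z -57.58 w 1.47 tmax 109.4
scene lid top z 143.46 edge 143.53 max at rim [112.89 140.25]
scene tin c 675.8 -38.3 57.2
top blade 19 slope 7.6 mean t 103.7 z -61.26 w -0.24 tmax 111.2
top lid top z 143.1 edge 143.66 max at rim [138.98 142.09]
top tin c 678.7 -40.9 55.5
```

```bash
python3 -m pendant '[[[0.1,0.001,0,0.0006,0],[0.1,0.002,0,0.0013,0],[0.1,0.003,0,0.002,0],[0.1,0.003,0,0.002,0],[0.1,0.003,0,0.002,0],[0.1,0.003,0,0.002,0],[0.1,0.003,0,0.002,0],[0.1,0.003,0,0.002,0]]]'
```

```text
t: 15.1
eef_pos: [533.7, -41.4, 196.9]
tcp_rot: [3.142, 0.001, 0.006]
ft_force: [-5.1, 0.4, 3.7]
opening: 0.227
```

```bash
python3 -m pendant '[[[0.1,-0.003,0,0.004,0],[0.1,-0.0055,0,0.008,0],[0.1,-0.0105,0,0.0165,0],[0.1,-0.0147,0,0.0254,0],[0.1,-0.018,0,0.0347,0],[0.1,-0.0212,0,0.0441,0],[0.1,-0.0212,0,0.0441,0],[0.1,-0.0212,0,0.0441,0]]]'
cat > lid.py <<'E'
from h import *
s=env.state(); print('t',round(s['t'],2),'pos',s['eef_pos'].round(1),'F',s['ft_force'].round(1))
for n in('scene','top'):
    W=cloud(cam(n)).reshape(-1,3); m=(np.hypot(W[:,0]-678,W[:,1]+40)<38)&(W[:,2]>138)&(W[:,2]<165)
    q=W[m]; A=np.c_[q[:,0]-678,q[:,1]+40,np.ones(len(q))]; f,*_=np.linalg.lstsq(A,q[:,2],rcond=None)
    for _ in range(3):
        k=np.abs(A@f-q[:,2])<2.5; f,*_=np.linalg.lstsq(A[k],q[k,2],rcond=None)
    print(n,k.sum(),'lid top c',f[2].round(2),'near edge',(f[2]-45*f[0]).round(2),'far',(f[2]+45*f[0]).round(2),'side',(f[1]*45).round(2))
E
python3 lid.py; python3 tilt.py
```

```text
t: 15.9
eef_pos: [512.8, -41.6, 152.5]
tcp_rot: [-3.141, 0.001, 0.006]
ft_force: [-1.7, 0.1, -3.1]
opening: 0.225
t 15.9 pos [512.8 -41.6 152.5] F [-1.7  0.1 -3.1]
scene 496 lid top c 143.17 near edge 143.79 far 142.56 side -0.44
top 400 lid top c 142.55 near edge 142.62 far 142.49 side -0.06
n 215 / 227 slope deg -6.6 z at t=0 5.5 t max 149.7 zend -8.8 w 0.7 w far 0.5
n 61 / 182 slope deg 78.8 z at t=0 -632.1 t max 129.2 zend -13.4 w 2.5 w far 1.4
```

```bash
python3 -m pendant '[[[0.1,-0.0007,0,0.005,0],[0.1,-0.0013,0,0.0096,0],[0.1,-0.0017,0,0.0193,0],[0.1,-0.0013,0,0.029,0],[0.1,0,0,0.0386,0],[0.1,0.002,0,0.048,0],[0.1,0.002,0,0.048,0],[0.1,0.002,0,0.048,0]]]'; python3 lid.py; python3 tilt.py
```

```text
t: 16.9
eef_pos: [514.8, -41.6, 104.2]
tcp_rot: [-3.141, 0.001, 0.006]
ft_force: [-1.1, -0.3, -4.0]
opening: 0.23
t 16.9 pos [514.8 -41.6 104.2] F [-1.1 -0.3 -4. ]
scene 540 lid top c 145.52 near edge 148.62 far 142.42 side -0.63
top 388 lid top c 145.07 near edge 148.2 far 141.94 side -0.25
n 201 / 225 slope deg 10.8 z at t=0 16.7 t max 150.0 zend 42.7 w 0.6 w far -0.1
n 68 / 198 slope deg 78.2 z at t=0 -544.0 t max 128.9 zend 42.3 w 1.8 w far 1.5
```

```bash
python3 -m pendant '[[[0.1,0.0015,0,0.0045,0],[0.1,0.0029,0,0.0093,0],[0.1,0.005,0,0.014,0],[0.1,0.0066,0,0.0182,0],[0.1,0.0085,0,0.0225,0],[0.1,0.0085,0,0.0225,0],[0.1,0.0085,0,0.0225,0],[0.1,0.0085,0,0.0225,0]]]'; python3 lid.py; python3 tilt.py
```

```text
t: 17.9
eef_pos: [523.6, -41.6, 82.3]
tcp_rot: [3.141, -0.0, 0.006]
ft_force: [-0.0, -0.3, -3.0]
opening: 0.232
t 17.9 pos [523.6 -41.6  82.3] F [-0.  -0.3 -3. ]
scene 514 lid top c 146.99 near edge 152.78 far 141.2 side 0.09
top 408 lid top c 146.6 near edge 151.65 far 141.56 side -0.17
n 185 / 229 slope deg 17.3 z at t=0 26.7 t max 149.3 zend 67.0 w 1.1 w far -0.2
n 64 / 211 slope deg 75.2 z at t=0 -385.0 t max 127.4 zend 72.3 w 1.2 w far -0.0
```

```bash
sed -i 's/(t<150)/(t<TM)/; s/^def/TM=150\ndef/' tilt.py
python3 - <<'E'
import tilt; from h import *
tilt.TM=92; tilt.tilt(cam('scene'),env.state())
E
```

```text
n 55 / 60 slope deg 24.7 z at t=0 15.0 t max 90.6 zend 54.2 w 2.3 w far 2.0
```

```bash
python3 -m pendant '[[[0.1,-0.004,0,0.0018,0],[0.1,-0.009,0,0.0041,0],[0.1,-0.015,0,0.0069,0],[0.1,-0.021,0,0.0097,0],[0.1,-0.027,0,0.0124,0],[0.1,-0.034,0,0.0156,0],[0.1,-0.04,0,0.0184,0],[0.1,-0.045,0,0.0184,0]]]'; python3 lid.py; python3 go.py 528 -240.5 150 0.096
```

```text
t: 18.95
eef_pos: [477.7, -41.8, 63.6]
tcp_rot: [-3.142, 0.001, 0.006]
ft_force: [-0.1, -0.0, -1.1]
opening: 0.231
t 18.95 pos [477.7 -41.8  63.6] F [-0.1 -0.  -1.1]
scene 528 lid top c 146.83 near edge 152.06 far 141.6 side 0.1
top 401 lid top c 146.49 near edge 151.22 far 141.77 side 0.35
t 19.05 pos [477.8 -41.8  63.9] yaw 0.006 j [-0.23  0.52  2.06 -0.    0.57  1.34]
shift [ 0.0491  0.199  -0.0862] turn -0.09
```

Lid stays raised (near edge about +8 mm) and the blade is out. Now the opener goes back to the cardboard.

```bash
python3 -m pendant '[[[0.1,-0.005,0.01,-0.03,0],[0.1,-0.005,0.03,-0.06,0],[0.1,0,0.07,-0.086,0],[0.1,0.015,0.11,-0.086,-0.03],[0.1,0.03,0.15,-0.086,-0.06],[0.1,0.049,0.185,-0.086,-0.09],[0.1,0.049,0.199,-0.086,-0.09],[0.1,0.049,0.199,-0.086,-0.09]]]'; python3 go.py 528 -240.5 45 0.096; python3 tilt.py
```

```text
t: 19.85
eef_pos: [528.4, -242.0, 149.5]
tcp_rot: [-3.142, 0.0, 0.094]
ft_force: [0.2, -0.6, -2.5]
opening: 0.229
t 19.85 pos [ 528.4 -242.   149.5] yaw 0.094 j [-0.54  0.5   1.74 -0.    0.9   0.93]
shift [-0.0002 -0.0015  0.1045] turn -0.002
n 77 / 77 slope deg 23.8 z at t=0 16.5 t max 116.6 zend 67.0 w 1.2 w far 0.1
n 107 / 107 slope deg 22.7 z at t=0 17.7 t max 117.5 zend 61.9 w 0.8 w far 0.6
```

```bash
python3 -m pendant '[[[0.1,0,-0.0015,0.04,0],[0.1,0,-0.0015,0.08,0],[0.1,0,-0.0015,0.105,0],[0.1,0,-0.0015,0.112,0],[0.1,0,-0.0015,0.118,0],[0.1,0,-0.0015,0.124,0],[0.1,0,-0.0015,0.128,0],[0.1,0,-0.0015,0.128,0]]]'; python3 tilt.py
```

```text
t: 20.75
eef_pos: [529.8, -239.3, 23.6]
tcp_rot: [3.139, -0.003, 0.096]
ft_force: [1.6, -0.1, 2.8]
opening: 0.227
n 85 / 85 slope deg 15.0 z at t=0 16.8 t max 121.7 zend 49.9 w 0.9 w far 0.4
n 88 / 89 slope deg 12.6 z at t=0 20.8 t max 123.5 zend 47.4 w -0.5 w far -1.0
```

```bash
python3 -m pendant '[[[0.1,0,0,0.003,0],[0.1,0,0,0.006,0],[0.1,0,0,0.009,0],[0.1,0,0,0.011,0],[0.1,0,0,0.011,0],[0.1,0,0,0.011,0],[0.1,0,0,0.011,0],[0.1,0,0,0.011,0]]]'; python3 tilt.py
```

```text
t: 21.65
eef_pos: [528.5, -239.1, 11.0]
tcp_rot: [3.141, -0.0, 0.096]
ft_force: [2.4, -0.4, 4.4]
opening: 0.227
n 94 / 94 slope deg 4.5 z at t=0 18.4 t max 126.6 zend 27.5 w 0.6 w far 0.5
n 90 / 90 slope deg 4.5 z at t=0 18.0 t max 127.8 zend 24.9 w -0.5 w far -0.4
```

```bash
python3 -m pendant '[[[0.1,0,0,0.002,0],[0.1,0,0,0.002,0],[0.6,0,0,0.002,0],[0.6,0,0,0,0],[0.6,0,0,0,0],[0.6,0,0,0,0],[0.6,0,0,0,0],[0.6,0,0,0,0]]]';  python3 -m pendant '[[[0.6,0,0,0,0],[0.6,0,0,-0.02,0],[0.6,0,0,-0.05,0],[0.6,0,0,-0.1,0],[0.6,0,0,-0.15,0],[0.6,0,0,-0.2,0],[0.6,0,0,-0.24,0],[0.6,0,0,-0.24,0]]]'; python3 -m pendant '[[[0.6,-0.05,0.05,0,0],[0.6,-0.05,0.1,0,0],[0.6,-0.05,0.15,0,0],[0.6,-0.05,0.2,0,0],[0.6,-0.05,0.2,0,0],[0.6,-0.05,0.2,0,0],[0.6,-0.05,0.2,0,0],[0.6,-0.05,0.2,0,0]]]'; python3 lid.py
python3 - <<'E'
from h import *
c=cam('scene'); np.savez('s9.npz',**c); cv2.imwrite('pics/g9.png',cv2.resize(c['image'][90:280,120:340],(694,600)))
P=cloud(c); im=cv2.cvtColor(c['image'],cv2.COLOR_BGR2HSV)
yaw=.096; h=np.array([np.cos(yaw),np.sin(yaw)]); D=P[...,:2]-[523,-240]; t=D@h; w=D@[-h[1],h[0]]; z=P[...,2]
for a,b in((-58,-30),(-30,0),(0,40),(55,80),(80,112),(118,138)):
    m=(t>a)&(t<b)&(np.abs(w)<(9 if a<50 else 4)); print(a,b,m.sum(),np.nanpercentile(z[m],[20,50,80]).round(1))
E
```

```text
t: 22.55
eef_pos: [528.4, -239.0, 10.9]
tcp_rot: [-3.142, 0.0, 0.096]
ft_force: [-0.4, 0.2, -0.6]
opening: 0.59
t: 23.35
eef_pos: [529.9, -239.8, 256.6]
tcp_rot: [3.136, -0.008, 0.096]
ft_force: [-0.2, -0.6, 0.3]
opening: 0.601
t: 24.15
eef_pos: [497.9, -441.5, 250.8]
tcp_rot: [-3.141, 0.0, 0.097]
ft_force: [-0.0, -0.2, 0.4]
opening: 0.6
t 24.15 pos [ 497.9 -441.5  250.8] F [-0.  -0.2  0.4]
scene 531 lid top c 146.97 near edge 152.2 far 141.74 side 0.0
top 411 lid top c 146.58 near edge 150.85 far 142.31 side 0.04
-58 -30 48 [25.4 27.8 29.1]
-30 0 48 [14.8 27.5 28.9]
0 40 71 [24.4 27.5 29.5]
55 80 35 [ 6.  16.6 20.2]
80 112 27 [ 9.1 18.3 21.3]
118 138 12 [18.3 18.9 20. ]
```

View pics/g9.png

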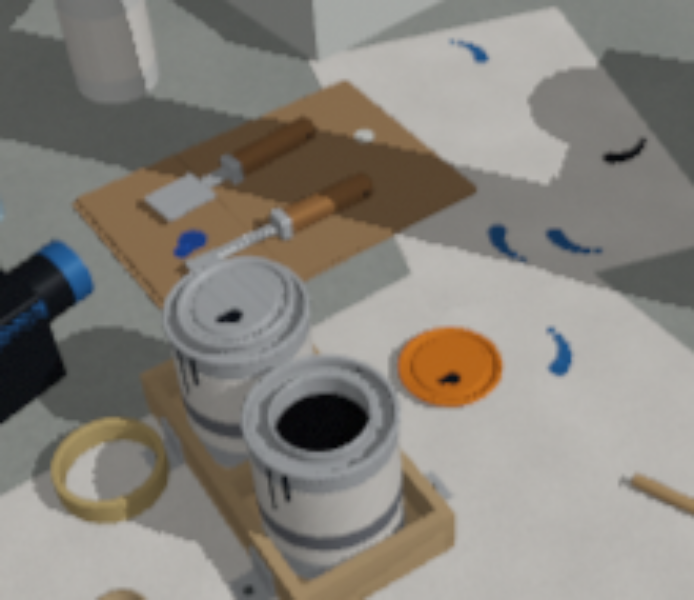

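The opener lies flat: handle top about 27.5 mm and blade about 18 mm along its length. The lid's near edge stands about 8 mm up and it still sits on the tin. Everything else is in place and the robot is clear.

```bash
python3 -c "
from cell import env
print(env.job_done())"
```

```text
the job is handed in; nothing more can be done
None
```

The paint tin's lid is levered loose and still sits on its tin, the opener lies flat on the cardboard where it started, and the job is handed in at about 24 s. The hand-in reported no verdict.

**How it was done:** The gripper can't be tilted by the pendant rows. I pressed the opener's rear against the open tin's rim so it turned in the grip to about 35 degrees, blade down. I then set the blade over the closed tin's rim and in under the lid until it met the neck. I pressed the handle down to about 25 degrees below level, drew the blade out and pressed the opener back to level on the cardboard. My first grasp missed because I lifted before the fingers had closed; I repeated it and nothing was disturbed.

**Last checks:**
- **Lid:** the edge on the levered side stands about 8 mm up, by 8.7 mm in the scene camera and 7.7 mm in the top camera. Its centre is about 3 mm up, and it held after the blade was drawn out.
- **Opener:** handle top at about 27.5 mm along its length and blade at about 18 mm, so it lies flat.
- **Other things:** those in the last scene crop (the knife, the open tin and the orange lid among them) look unmoved. I did not re-measure them. The spare lid, glue bottle and most of the brush were outside that crop, but the arm never went near them.
- **Forces:** wrist readings at the end of each move stayed under 10 N.

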